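# Weigh the larger bean pail on the spring scale

## Task

Weigh the larger of the two lidded pails: hang it by the straight bar of its handle in the V of the spring scale's hook, handing its weight over to the spring slowly, with no drop, bounce or hard push down, and let go of it. Once it hangs free and still, press the scale's hold button fully down and let it come up again, so that the reading is kept. Leave the pail hanging and leave the other things on the table alone.

Things in the scene. Friction and masses are not known exactly. Their poses are not given: they have to be found in the camera images.
- pail: Larger lidded steel pail, body 82 mm across, 57 mm tall, flat closed lid. Origin: centre of its underside, z up. A rigid handle of 6 mm wire rises from its sides (legs 42 mm either side of the axis along local y) to a straight bar along local y, bar centre 115 mm above the underside (55 mm clear above the lid). An 8 mm stem on the bar carries a wooden grip block. Mass unknown, up to 0.9 kg.
- pail_bar (a point): Centre of the larger pail's handle bar, 115 mm above its underside; the straight part of the bar reaches 30 mm to either side along the pail's y.
- pail_grip (a point): Centre of the larger pail's wooden grip block, 24 x 24 mm and 34 mm tall with sides along the pail's x and y, 40 mm above the bar centre.
- small_pail: The smaller lidded pail of the same make (60 mm in diameter, bar 97 mm above the underside, grip block of the same size): not to be weighed, leave it alone. Origin at the centre of its underside.
- scale: Green spring scale, fixed. Origin: foot of its column, on the table, z up. Column 40 x 50 mm, 268 mm tall. Its hook arm points along local -x. Foot plate 12 mm thick: 190 mm along -x under the hook, 60 mm along +x and each side. A 70 x 70 mm console, 22 mm tall, centred 130 mm along local +y, carries the hold button. A pointer on the column's white side faces moves down with the hook.
- hook_seat (a point): Where the bar's centre comes to lie in the hook: 120 mm from the column axis along the scale's -x, 224 mm above the table when empty, moving down with the hook. The hook is a 16 mm wide, 4 mm thick steel strip bent to a V open upward, legs at 45 degrees rising 11 mm: free tip on -x; on +x the strip runs level to the column. The bar lies in it along the scale's y, the tip through the handle.
- scale_hook (a joint): Downward travel of the hook in m: 0 empty, up to 0.09. The hook slides only vertically, against a lightly damped spring of 120 N/m, so 0.1 kg pulls it down 8.2 mm. A careful handover keeps it slower than 50 mm/s up or down; faster is a jolt. Letting go with about 0.3 N too much or too little on the spring is still gentle.
- hold_button (a joint): Travel of the hold button in m: 0 up, 0.006 fully down; springs back. Fully down takes 5 N.
- hold_button_top (a point): Centre of the top of the round hold button (28 mm in diameter) on the scale's console; pressed straight down.
- black_bowl: Open black bowl, 100 mm across, 50 mm tall; bystander. Origin at the centre of its underside.
- jar: Glass jar with a steel lid, 56 mm in diameter, 85 mm tall; bystander. Origin at the centre of its underside.
- scoop: Wooden spoon, 200 mm long, lying flat; bystander.
- measure: Solid round wooden block, 60 mm in diameter, 60 mm tall; bystander. Origin at the centre of its underside.
Things that resemble listed ones, but are neither listed nor needed, are in the scene too. Leave any red or yellow look-alike of the pail alone.

How it is judged (in metres and radians):
On the way, in this order (a step that is already met when the one before it is completed fails the run):
1. the larger pail hangs in the hook, let go and settled (distance between pail_bar and hook_seat below 0.014 m and angle between pail's own z axis and vertical below 0.2 rad and value of joint scale_hook above 0.012 m and linear speed of pail below 0.025 m/s and angular speed of pail below 0.35 rad/s and velocity of joint scale_hook between -0.012 and 0.012 m/s and contact force between pail and the fingers below 0.05 N and contact force between pail and the arm below 0.05 N), for 0.3 s.
2. the hold button is pressed fully down (value of joint hold_button above 0.0045 m).
3. the hold button has come up again (value of joint hold_button below 0.0015 m), for 0.1 s.
At the end, for the whole second after the job is handed in: The larger pail hangs in the hook, its bar centre within 14 mm of the seat, tilted less than 0.2 rad, the hook drawn down at least 12 mm by the weight, pail and hook still (pail below 25 mm/s and 0.35 rad/s, hook below 12 mm/s) and let go; the hold button is up (below 1.5 mm) (all of step 1 and value of joint hold_button below 0.0015 m); the robot touches nothing.
It fails at once if the hook is jolted: it moves up or down faster than 0.055 m/s (velocity of joint scale_hook above 0.055 m/s or velocity of joint scale_hook below -0.055 m/s).
It fails at once if the pail is pressed on the scale with more than 25 N (contact force between pail and scale above 25 N).
It fails at once if the hold button is pressed while the pail is not hanging let go and still (value of joint hold_button above 0.003 m and not (distance between pail_bar and hook_seat below 0.014 m and angle between pail's own z axis and vertical below 0.2 rad and value of joint scale_hook above 0.012 m and linear speed of pail below 0.025 m/s and angular speed of pail below 0.35 rad/s and velocity of joint scale_hook between -0.012 and 0.012 m/s and contact force between pail and the fingers below 0.05 N and contact force between pail and the arm below 0.05 N)).
It fails at once if another thing on the table is moved by more than 25 mm (distance of any of small_pail, black_bowl, jar, scoop, measure from where it was at the start of the episode above 0.025 m).
It also fails if it takes over 69 s, if anything falls off the work surface, if the arm or the gripper's body presses on something with over 40 N, if the wrist force passes 120 N, or if a joint passes its speed limit or range.

## Robot

A 7-joint arm with a two-finger parallel gripper is mounted at the origin on the work surface. World frame = base frame: x ahead of the robot, y to its left, z up, the work surface at z = 0. Lengths are in mm, angles in rad, forces in N, time in s.
With the tool pointing down it reaches from about 400 to 875 mm from the base axis. Payload 4.4 kg.
Tool frame: the origin (TCP) lies midway between the tips of the shut fingers; the grasp point (between the pads) lies 19 mm behind it; z points along the fingers, y is the line along which they close (so a half turn about z gives the same grasp; the last joint's range is limited). The gripper opens to 85 mm and grips with 20 to 120 N. Pads are 22 mm wide; open, the fingers measure 114 mm over their backs; the gripper's body (76 mm by 85 mm) begins 54 mm behind the grasp point. The pads swing forward as they close: fully open they stand 13 mm farther back than shut.
Start: joints at [1.2, 0.628, 0.038, 1.517, -0.027, 0.996, -0.02], TCP at [195.094, -620.045, 231.313] pointing down, gripper open.
Joint ranges: [-3.06, 3.06], [-0.37, 2.12], [-1.25, 1.32], [0.18, 2.47], [-1.1, 4.24], [0.23, 1.98], [-2.94, 2.94]. Speed limits (rad/s): [2.57, 2.57, 3.14, 3.14, 3.14, 3.14, 3.14].

## Interface

Orientations are given as [roll, pitch, yaw] about the fixed x, y, z axes, in that order (R = Rz(yaw) Ry(pitch) Rx(roll)).
In Python, from cell import read_state, get_image, finish_job gives the robot as it stands.
- The arm moves only by the tool send_rows, never from a script. Its argument "series" is a list of rows, each an object of numbers: "ax", "ay", "az": the turn, a rotation vector about the tool's x, y, z in rad; "dx", "dy", "dz": the shift along the tool's x, y, z in cm; "hand": the closure, from 0 (fully open) to 1 (shut). In form: [{"ax": .., "ay": .., "az": .., "dx": .., "dy": .., "dz": .., "hand": ..}, ...]. A call has 1 to 10 rows; each row is the pose to reach, as a shift and turn from the pose commanded when the call began, along the tool's axes at that moment; what a row does not reach only later rows make up. A row lasts 1/10 s, in which the tool goes at most 50 mm and 8.59 degrees, less where a joint would pass 70% of its speed; a pose out of reach is approached as far as the arm can. A call with a gripper value outside its range is refused whole. The fingers move at their own pace and stop on an object; the grip force is fixed at half the most. Time passes only in rows, so rows that repeat a pose let the fingers close. It gives the time, the measured TCP pose, the force, the opening and the grip force at its end, in the units of the state.
- read_state(): the state, without advancing time (a new reading comes with each control period).
- get_image(name): name is "scene" or "top"; returns a dict with "pixels" (480x640x3 uint8, red, green, blue), "mtx" (3x3 intrinsics, pixels), "R" (3x3) and "t" (3): a world point X has camera coordinates R X + t. Camera axes: x right, y down, z forward; pixel columns grow to the right and rows downward; lengths in mm; the calibration is good to about 2 mm. A picture is of the moment at which its call begins. There is no depth.
- finish_job(): hands the job in; it is judged then, once.
The state is a dict: "clock": time; "qpos": joint angles; "qd": joint speeds; "tau": joint torques, N m; "eef_pos": TCP position; "tool_rot": TCP orientation; "force": force on the tool from outside, world axes, zero at the start; "torque": the same for the moment, N m; "width": finger opening in mm; "gripper_force": force on a finger pad.
Only numpy, scipy, OpenCV 4.12 (cv2) and the standard library are available. Lean on these libraries where they do the work, as an engineer would, in place of code of your own. Each camera call takes 0.05 s, during which the arm holds its last target. There are 200 camera calls.

## Working session

There is one attempt and no reset: what is moved stays moved. The work goes in short steps, Python scripts to look and compute and a tool call to move; the robot and the scene stay as the last step left them, time stands still between calls to the robot, and variables do not carry over. Pictures are saved under pics/ and viewed, at most 11 in all, crops included, and the job is handed in when it is done.

Besides the shell and the picture viewer there is one more tool, called by a JSON object that holds its "fn" and its "kwargs", one argument or row to a line. send_rows: Moves the arm, as the interface text tells. Its arguments: {"type":"object","properties":{"series":{"type":"array","items":{"type":"object","properties":{"ax":{"type":"number"},"ay":{"type":"number"},"az":{"type":"number"},"dx":{"type":"number"},"dy":{"type":"number"},"dz":{"type":"number"},"hand":{"type":"number"}}}}},"required":["series"]}

```bash
mkdir -p pics; cat > h.py <<'E'
import numpy as np, cv2
from cell import read_state,get_image,finish_job
def snap(n,f,box=None,s=1):
    im=get_image(n); p=im['pixels'][:,:,::-1]
    if box: x0,y0,x1,y1=box; p=p[y0:y1,x0:x1]
    if s!=1: p=cv2.resize(p,None,fx=s,fy=s,interpolation=cv2.INTER_CUBIC)
    cv2.imwrite('pics/'+f,p); return im
def ray(im,u,v):
    K,R,t=[np.array(im[k],float) for k in('mtx','R','t')]
    return -R.T@t, R.T@np.linalg.solve(K,[u,v,1])
def onz(im,u,v,z):
    c,d=ray(im,u,v); return c+d*(z-c[2])/d[2]
def proj(im,X):
    K,R,t=[np.array(im[k],float) for k in('mtx','R','t')]
    p=K@(R@np.array(X,float)+t); return p[:2]/p[2]
def tri(a,ua,b,ub):
    c1,d1=ray(a,*ua);c2,d2=ray(b,*ub)
    s=np.linalg.lstsq(np.c_[d1,-d2],c2-c1,rcond=None)[0]
    p,q=c1+d1*s[0],c2+d2*s[1]; return (p+q)/2,np.linalg.norm(p-q)
E
python3 - <<'E'
from h import *
np.set_printoptions(precision=2,suppress=True)
for n in('scene','top'):
    im=snap(n,n+'0.png'); print(n,im['mtx'],-np.array(im['R']).T@im['t'],im['R'])
print(read_state())
E
```

```text
scene [[529.8    0.   316.23]
 [  0.   529.8  239.39]
 [  0.     0.     1.  ]] [1171.41  596.5   750.54] [[-0.71  0.7   0.01]
 [ 0.38  0.39 -0.84]
 [-0.59 -0.59 -0.55]]
top [[490.43   0.   316.09]
 [  0.   490.43 242.44]
 [  0.     0.     1.  ]] [ 490.19  -45.18 1032.6 ] [[-0.03 -1.   -0.  ]
 [-1.    0.03 -0.04]
 [ 0.04 -0.   -1.  ]]
{'clock': 0.1, 'qpos': array([ 1.2 ,  0.63,  0.04,  1.52, -0.03,  1.  , -0.02]), 'qd': array([ 0., -0.,  0., -0., -0., -0.,  0.]), 'tau': array([  0.  , -56.45,   1.23, -19.4 ,   0.01,   0.01,  -0.  ]), 'eef_pos': array([ 194.91, -619.51,  230.48]), 'tool_rot': array([-3.14,  0.  ,  0.3 ]), 'force': array([-0.17,  1.21, -0.51]), 'torque': array([ 0.07, -0.04,  0.02]), 'gripper_force': 0.0, 'width': 85.25354817872088}
```

View pics/scene0.png

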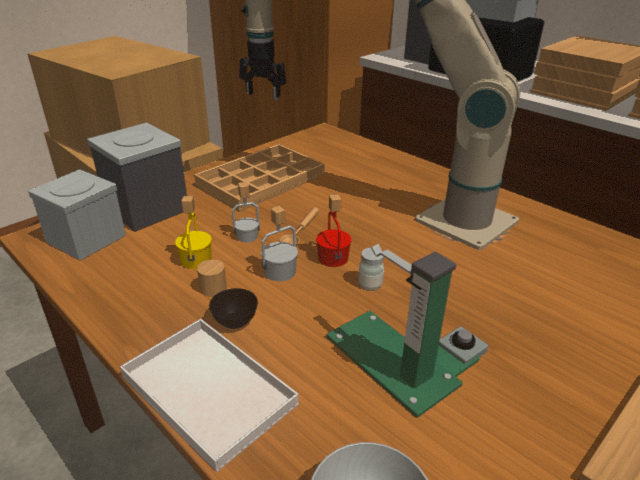

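View pics/top0.png

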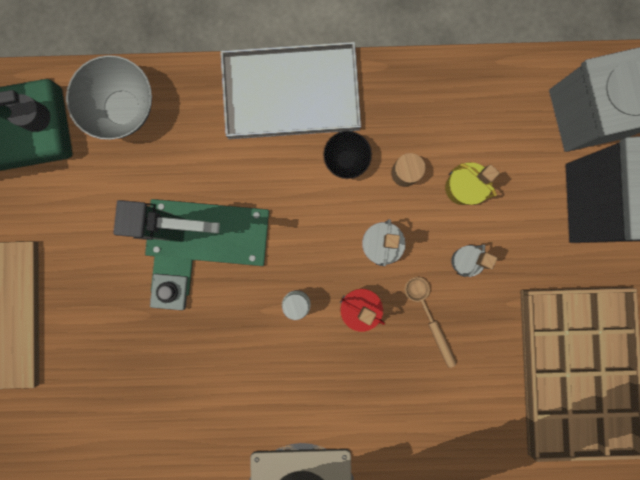

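The grey steel pails are at top (384,243)/scene (280,262) and top (470,260)/scene (246,229). The first is clearly larger, so it is the target; red and yellow are look-alikes. I'll confirm this in an enlarged crop and look at the scale as well.

```bash
python3 - <<'E'
from h import *
a=cv2.imread('pics/scene0.png');b=cv2.imread('pics/top0.png')
r=lambda p,s:cv2.resize(p,None,fx=s,fy=s,interpolation=cv2.INTER_CUBIC)
cv2.imwrite('pics/pail.png',np.hstack([r(a[200:290,220:310],4.4)[:396,:396],r(b[205:285,350:430],4.95)[:396,:396]]))
cv2.imwrite('pics/scale.png',np.hstack([r(a[230:410,320:500],2.2)[:396,:396],r(b[180:320,110:280],2.35)[:, :399].copy() if 0 else r(b[180:312,110:242],3)[:396,:396]]))
E
```

```text
(no output)
```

View pics/pail.png

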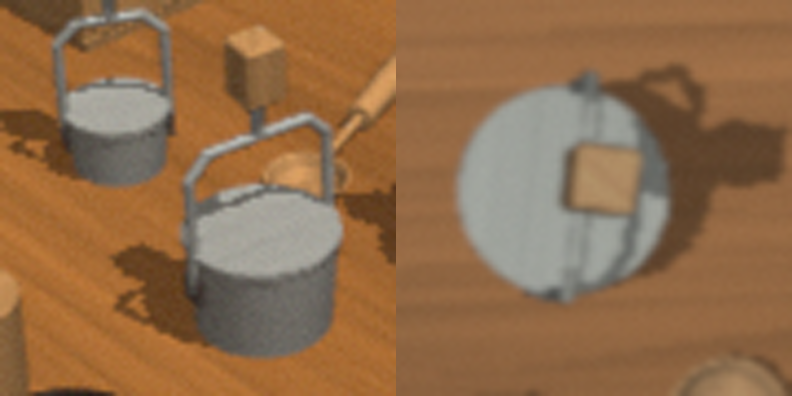

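View pics/scale.png

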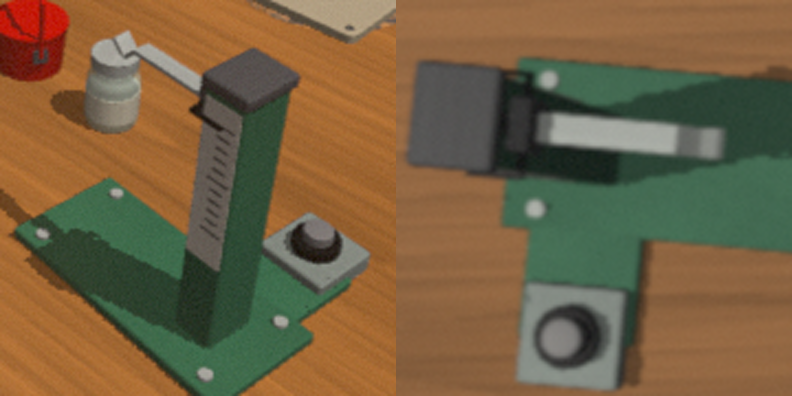

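The crop confirms the larger one at top (384,244), with its grip block top at top (393,241)/scene (278,209). The hook's V bottom is at top (212,227), the column top at (130,219) and the button at (166,293).

```bash
python3 - <<'E'
from h import *
np.set_printoptions(precision=1,suppress=True)
a=get_image('scene');b=get_image('top')
P=lambda n,v:print(n,v)
P('grip top tri',tri(a,(278,209),b,(392.6,241.4)))
P('grip top z172',onz(b,392.6,241.4,172)); P('scene z155',onz(a,278.2,215.9,155))
P('lid z57',onz(b,383.7,243.8,57))
# bar ends (scene crop) left corner (193,180) right (313,120) bar mid(258,133)
for u,v in((258,133),(210,158),(313,120)): P('bar',onz(a,220+u/4.4,200+v/4.4,115))
for u,v in((595,95),(570,290)): P('leg top',onz(b,350+(u-396)/4.95,205+v/4.95,90))
T=lambda u,v:(110+(u-396)/3,180+v/3); S=lambda u,v:(320+u/2.2,230+v/2.2)
P('V bottom',onz(b,*T(702,142),220)); P('tip',onz(b,*T(722,143),231)); P('shelf end',onz(b,*T(678,137),231)); P('shelf col',onz(b,*T(540,126),231))
P('col top corners',[onz(b,*T(*c),268)[:2] for c in((415,62),(502,66),(498,173),(408,163))])
P('screws',[onz(b,*c,14)[:2] for c in(T(548,79),T(535,208),(256,214),(252,258))])
P('console',[onz(b,*T(*c),22)[:2] for c in((525,283),(628,288),(620,387),(518,380))])
P('button',onz(b,*T(563,338),45)); P('btn tri',tri(a,S(319,233),b,T(563,338)))
P('col top scene',[onz(a,*S(*c),268)[:2] for c in((255,49),(298,78),(245,106),(204,73))])
P('scene tip', tri(a,S(127,38),b,T(722,143)))
E
```

```text
grip top tri (array([ 522.6, -179.5,  169.9]), np.float64(1.419014133098441))
grip top z172 [ 523.1 -179.7  172. ]
scene z155 [ 525.2 -175.6  155. ]
lid z57 [ 523.2 -179.8   57. ]
bar [ 522.6 -179.2  115. ]
bar [ 555.4 -178.1  115. ]
bar [ 493.9 -169.   115. ]
leg top [ 559.5 -189.1   90. ]
leg top [ 484.  -176.8   90. ]
V bottom [553.2 126.7 220. ]
tip [551.5 113.5 231. ]
shelf end [555.4 137.4 231. ]
shelf col [563.6 212.7 231. ]
col top corners [array([595.6, 265.5]), array([592.2, 220.2]), array([536.3, 223.1]), array([542.9, 269.8])]
screws [array([616.1, 276.5]), array([526.7, 286.9]), array([594.4,  78.1]), array([503. ,  88.6])]
console [array([475.1, 291.9]), array([469.7, 221.4]), array([402.3, 228. ]), array([409. , 297.7])]
button [438.  259.4  45. ]
btn tri (array([436.9, 262.7,  37. ]), np.float64(2.064109243366229))
col top scene [array([540.7, 233.1]), array([549. , 275.2]), array([602.9, 268.1]), array([591.9, 225.4])]
scene tip (array([549.4, 117.6, 225.4]), np.float64(7.831136369130222))
```

{"fn": "send_rows", "kwargs": {
  "series": [
    {"dx":3.0,"dy":-2.2,"az":-0.1,"hand":0},
    {"dx":7.5,"dy":-5.5,"az":-0.24,"hand":0},
    {"dx":12,"dy":-8.8,"az":-0.38,"hand":0},
    {"dx":16.5,"dy":-12,"az":-0.52,"hand":0},
    {"dx":21,"dy":-15.3,"az":-0.66,"hand":0},
    {"dx":25.5,"dy":-18.6,"az":-0.8,"hand":0},
    {"dx":30,"dy":-21.9,"az":-0.94,"hand":0},
    {"dx":34.5,"dy":-25.2,"az":-1.05,"hand":0},
    {"dx":39,"dy":-28.5,"az":-1.1,"hand":0},
    {"dx":42,"dy":-30.7,"az":-1.116,"hand":0}
  ]
}}

```text
invalid input at $.series[0]: expected keys ax, ay, az, dx, dy, dz, hand
```

{"fn": "send_rows", "kwargs": {
  "series": [
    {"ax":0,"ay":0,"dz":0,"dx":3.0,"dy":-2.2,"az":-0.1,"hand":0},
    {"ax":0,"ay":0,"dz":0,"dx":7.5,"dy":-5.5,"az":-0.24,"hand":0},
    {"ax":0,"ay":0,"dz":0,"dx":12,"dy":-8.8,"az":-0.38,"hand":0},
    {"ax":0,"ay":0,"dz":0,"dx":16.5,"dy":-12,"az":-0.52,"hand":0},
    {"ax":0,"ay":0,"dz":0,"dx":20.5,"dy":-15,"az":-0.66,"hand":0},
    {"ax":0,"ay":0,"dz":0,"dx":24.5,"dy":-17.9,"az":-0.8,"hand":0},
    {"ax":0,"ay":0,"dz":0,"dx":28.5,"dy":-20.8,"az":-0.94,"hand":0},
    {"ax":0,"ay":0,"dz":0,"dx":32.5,"dy":-23.7,"az":-1.05,"hand":0},
    {"ax":0,"ay":0,"dz":0,"dx":36.5,"dy":-26.6,"az":-1.1,"hand":0},
    {"ax":0,"ay":0,"dz":0,"dx":39.5,"dy":-28.8,"az":-1.116,"hand":0}
  ]
}}

```text
clock: 1.2
eef_pos: [485.3, -226.6, 231.4]
tool_rot: [3.141, 0.0, 1.422]
force: [0.2, -1.2, -0.0]
width: 85.5
gripper_force: 0.0
```

```bash
cat > to.py <<'E'
import sys
from h import *
from scipy.spatial.transform import Rotation as Ro
np.set_printoptions(precision=2,suppress=True)
s=read_state(); x,y,z,w=map(float,sys.argv[1:5])
R=Ro.from_euler('xyz',s['tool_rot']); T=Ro.from_euler('xyz',[np.pi,0,w])
print('clock',s['clock'],'pos',s['eef_pos'],'rpy',s['tool_rot'],'F',s['force'],'w',s['width'])
print('shift cm',R.inv().apply(np.array([x,y,z])-s['eef_pos'])/10,'turn',(R.inv()*T).as_rotvec())
E
python3 to.py 523 -179.5 134 1.416
```

```text
clock 1.2 pos [ 485.32 -226.56  231.39] rpy [3.14 0.   1.42] F [ 0.24 -1.24 -0.03] w 85.46094880943043
shift cm [5.21 3.03 9.74] turn [0.   0.   0.01]
```

{"fn": "send_rows", "kwargs": {
  "series": [
    {"ax":0,"ay":0,"az":0,"dx":2.6,"dy":1.5,"dz":0,"hand":0},
    {"ax":0,"ay":0,"az":0,"dx":4.6,"dy":2.7,"dz":0,"hand":0},
    {"ax":0,"ay":0,"az":0,"dx":5.2,"dy":3.0,"dz":0,"hand":0},
    {"ax":0,"ay":0,"az":0,"dx":5.2,"dy":3.0,"dz":1.5,"hand":0},
    {"ax":0,"ay":0,"az":0,"dx":5.2,"dy":3.0,"dz":3.5,"hand":0},
    {"ax":0,"ay":0,"az":0,"dx":5.2,"dy":3.0,"dz":5.5,"hand":0},
    {"ax":0,"ay":0,"az":0,"dx":5.2,"dy":3.0,"dz":7.5,"hand":0},
    {"ax":0,"ay":0,"az":0,"dx":5.2,"dy":3.0,"dz":9.0,"hand":0},
    {"ax":0,"ay":0,"az":0,"dx":5.2,"dy":3.0,"dz":9.75,"hand":0},
    {"ax":0,"ay":0,"az":0,"dx":5.2,"dy":3.0,"dz":9.75,"hand":0}
  ]
}}

```text
clock: 2.2
eef_pos: [520.7, -182.0, 132.9]
tool_rot: [-3.139, 0.0, 1.42]
force: [-1.8, 0.9, 1.1]
width: 85.4
gripper_force: 0.0
```

```bash
python3 to.py 523 -179.5 134 1.416; python3 - <<'E'
from h import *
a=get_image('scene')['pixels'][:,:,::-1];b=get_image('top')['pixels'][:,:,::-1]
r=lambda p:cv2.resize(p,(396,396),interpolation=cv2.INTER_CUBIC)
cv2.imwrite('pics/g1.png',np.hstack([r(a[190:290,230:330]),r(b[190:290,340:440])]))
E
```

```text
clock 2.2 pos [ 520.7  -181.99  132.95] rpy [-3.14  0.    1.42] F [-1.75  0.9   1.1 ] w 85.42243127787076
shift cm [ 0.28  0.19 -0.11] turn [-0.  0.  0.]
```

View pics/g1.png

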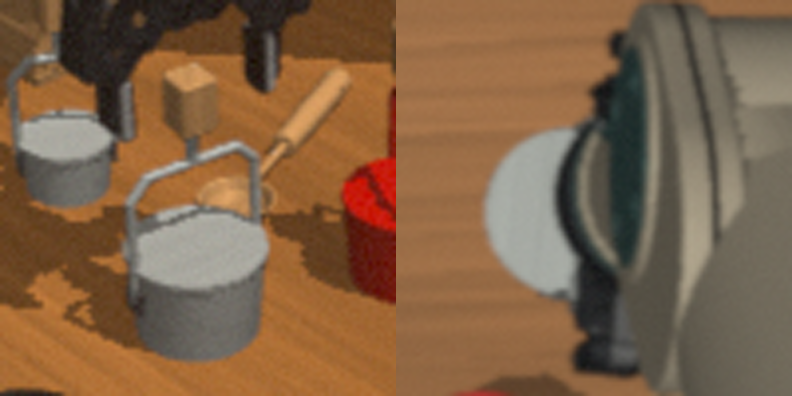

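The fingers straddle the block: in the crop, tips at (125,135) and (268,90), block at (190,100). I'll trim by 2–3 mm and close.

{"fn": "send_rows", "kwargs": {
  "series": [
    {"ax":0,"ay":0,"az":0,"dx":0.25,"dy":0.2,"dz":0,"hand":0},
    {"ax":0,"ay":0,"az":0,"dx":0.25,"dy":0.2,"dz":0,"hand":0.3},
    {"ax":0,"ay":0,"az":0,"dx":0.25,"dy":0.2,"dz":0,"hand":0.5},
    {"ax":0,"ay":0,"az":0,"dx":0.25,"dy":0.2,"dz":0,"hand":0.6},
    {"ax":0,"ay":0,"az":0,"dx":0.25,"dy":0.2,"dz":0,"hand":0.7},
    {"ax":0,"ay":0,"az":0,"dx":0.25,"dy":0.2,"dz":0,"hand":0.8},
    {"ax":0,"ay":0,"az":0,"dx":0.25,"dy":0.2,"dz":0,"hand":1},
    {"ax":0,"ay":0,"az":0,"dx":0.25,"dy":0.2,"dz":0,"hand":1},
    {"ax":0,"ay":0,"az":0,"dx":0.25,"dy":0.2,"dz":0,"hand":1},
    {"ax":0,"ay":0,"az":0,"dx":0.25,"dy":0.2,"dz":0,"hand":1}
  ]
}}

```text
clock: 3.3
eef_pos: [524.2, -179.0, 134.0]
tool_rot: [-3.142, 0.0, 1.421]
force: [-1.8, -0.1, 5.7]
width: 23.5
gripper_force: 60.2
```

```bash
python3 to.py 523 -179.5 134 1.416
```

```text
clock 3.3 pos [ 524.19 -178.99  134.03] rpy [-3.14  0.    1.42] F [-1.76 -0.09  5.67] w 23.533327981551352
shift cm [-0.07 -0.11  0.  ] turn [-0.  0.  0.]
```

{"fn": "send_rows", "kwargs": {
  "series": [
    {"ax":0,"ay":0,"az":0,"dx":0,"dy":0,"dz":-0.3,"hand":1},
    {"ax":0,"ay":0,"az":0,"dx":0,"dy":0,"dz":-1.2,"hand":1},
    {"ax":0,"ay":0,"az":0,"dx":0,"dy":0,"dz":-3,"hand":1},
    {"ax":0,"ay":0,"az":0,"dx":0,"dy":0,"dz":-5,"hand":1},
    {"ax":0,"ay":0,"az":0,"dx":0,"dy":0,"dz":-7,"hand":1},
    {"ax":0,"ay":0,"az":0,"dx":0,"dy":0,"dz":-9,"hand":1},
    {"ax":0,"ay":0,"az":0,"dx":0,"dy":0,"dz":-11,"hand":1},
    {"ax":0,"ay":0,"az":0,"dx":0,"dy":0,"dz":-12.7,"hand":1},
    {"ax":0,"ay":0,"az":0,"dx":0,"dy":0,"dz":-13.7,"hand":1},
    {"ax":0,"ay":0,"az":0,"dx":0,"dy":0,"dz":-13.7,"hand":1}
  ]
}}

```text
clock: 4.3
eef_pos: [524.9, -179.1, 271.9]
tool_rot: [3.139, 0.0, 1.421]
force: [0.4, -0.3, -5.5]
width: 23.6
gripper_force: 59.6
```

```bash
python3 to.py 547 68 271 1.457
```

```text
clock 4.3 pos [ 524.91 -179.13  271.92] rpy [3.14 0.   1.42] F [ 0.43 -0.34 -5.53] w 23.583486262362864
shift cm [24.77 -1.51  0.08] turn [ 0.    0.   -0.04]
```

{"fn": "send_rows", "kwargs": {
  "series": [
    {"ax":0,"ay":0,"az":0,"dx":0.7,"dy":0,"dz":0,"hand":1},
    {"ax":0,"ay":0,"az":-0.01,"dx":2.5,"dy":-0.15,"dz":0,"hand":1},
    {"ax":0,"ay":0,"az":-0.02,"dx":5.5,"dy":-0.3,"dz":0,"hand":1},
    {"ax":0,"ay":0,"az":-0.03,"dx":9,"dy":-0.5,"dz":0,"hand":1},
    {"ax":0,"ay":0,"az":-0.036,"dx":12.5,"dy":-0.75,"dz":0,"hand":1},
    {"ax":0,"ay":0,"az":-0.036,"dx":16,"dy":-1,"dz":0,"hand":1},
    {"ax":0,"ay":0,"az":-0.036,"dx":19.5,"dy":-1.2,"dz":0,"hand":1},
    {"ax":0,"ay":0,"az":-0.036,"dx":22.5,"dy":-1.4,"dz":0,"hand":1},
    {"ax":0,"ay":0,"az":-0.036,"dx":24.3,"dy":-1.5,"dz":0,"hand":1},
    {"ax":0,"ay":0,"az":-0.036,"dx":24.8,"dy":-1.5,"dz":0,"hand":1}
  ]
}}

```text
clock: 5.3
eef_pos: [545.3, 73.8, 270.1]
tool_rot: [-3.14, -0.003, 1.464]
force: [-0.3, 0.9, -5.2]
width: 23.5
gripper_force: 59.6
```

```bash
python3 - <<'E'
from h import *
a=get_image('scene');b=get_image('top')
r=lambda p:cv2.resize(p,(396,396),interpolation=cv2.INTER_CUBIC)
A=a['pixels'][:,:,::-1];B=b['pixels'][:,:,::-1]
cv2.imwrite('pics/g2.png',np.hstack([r(A[190:322,330:462]),r(B[180:290,140:250])]))
s=read_state();p=s['eef_pos'];bar=p-[0,0,19]
print('bar exp scene crop',(proj(a,bar)-[330,190])*3,'top crop',(proj(b,bar)-[140,180])*3.6)
print('seat exp',(proj(a,[553.8,127.8,220])-[330,190])*3,(proj(b,[553.8,127.8,220])-[140,180])*3.6)
E
python3 to.py 553.8 127.8 271 1.457
```

```text
bar exp scene crop [ 82.44225375 102.25156139] top crop [372.52138462 178.50702755]
seat exp [144.32884598 189.66112699] [256.84740855 169.14009769]
clock 5.4 pos [545.73  69.96 270.17] rpy [-3.14  0.    1.46] F [ 0.27 -0.79 -5.49] w 23.24299038323656
shift cm [ 5.84  0.16 -0.08] turn [-0.  0.  0.]
```

View pics/g2.png

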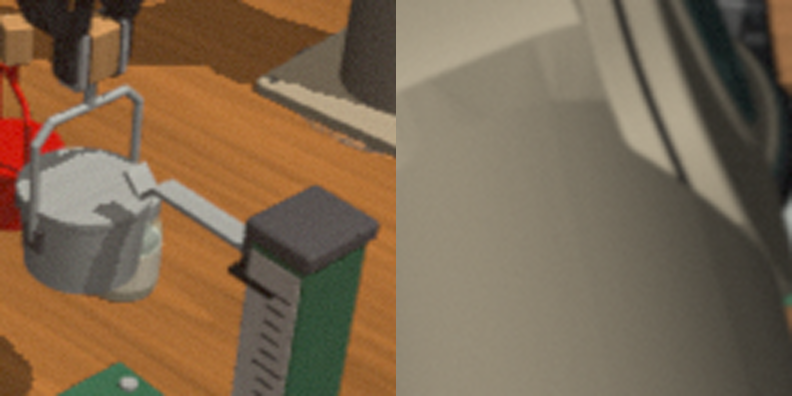

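The crop shows the bar at (90,97) above and left of the hook tip (150,165). The tip will pass between bar and lid, so I'll advance about 58 mm.

{"fn": "send_rows", "kwargs": {
  "series": [
    {"ax":0,"ay":0,"az":0,"dx":0.3,"dy":0,"dz":0,"hand":1},
    {"ax":0,"ay":0,"az":0,"dx":1.0,"dy":0.03,"dz":0,"hand":1},
    {"ax":0,"ay":0,"az":0,"dx":2.0,"dy":0.06,"dz":0,"hand":1},
    {"ax":0,"ay":0,"az":0,"dx":3.0,"dy":0.09,"dz":0,"hand":1},
    {"ax":0,"ay":0,"az":0,"dx":4.0,"dy":0.12,"dz":0,"hand":1},
    {"ax":0,"ay":0,"az":0,"dx":4.9,"dy":0.15,"dz":0,"hand":1},
    {"ax":0,"ay":0,"az":0,"dx":5.5,"dy":0.16,"dz":0,"hand":1},
    {"ax":0,"ay":0,"az":0,"dx":5.85,"dy":0.16,"dz":0,"hand":1},
    {"ax":0,"ay":0,"az":0,"dx":5.85,"dy":0.16,"dz":0,"hand":1},
    {"ax":0,"ay":0,"az":0,"dx":5.85,"dy":0.16,"dz":0,"hand":1}
  ]
}}

```text
clock: 6.4
eef_pos: [554.7, 125.8, 270.8]
tool_rot: [-3.141, 0.001, 1.456]
force: [-0.1, -0.3, -5.2]
width: 23.3
gripper_force: 59.5
```

```bash
python3 - <<'E'
from h import *
a=get_image('scene')
A=a['pixels'][:,:,::-1]
cv2.imwrite('pics/g3.png',cv2.resize(A[190:310,330:450],(600,600),interpolation=cv2.INTER_CUBIC))
s=read_state();p=s['eef_pos'];bar=p-[0,0,19]
print('bar exp',(proj(a,bar)-[330,190])*5,'seat exp',(proj(a,[553.8,127.8,220])-[330,190])*5)
print(s['force'])
E
python3 to.py 553.8 127.8 271 1.457
```

```text
bar exp [240.58999244 239.14670899] seat exp [240.54807663 316.10187832]
[ 0.24008688 -0.34809316 -5.72912029]
clock 6.45 pos [554.72 125.71 270.76] rpy [-3.14  0.    1.46] F [ 0.24 -0.35 -5.73] w 23.134738175243193
shift cm [ 0.2  -0.12 -0.02] turn [-0.  0. -0.]
```

View pics/g3.png

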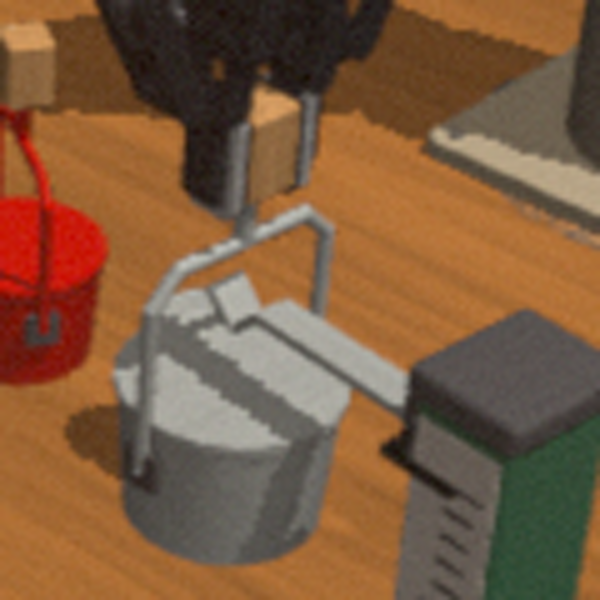

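The bar (250,235) sits right above the V bottom (246,320), with the tip through the handle. Lowering now.

{"fn": "send_rows", "kwargs": {
  "series": [
    {"ax":0,"ay":0,"az":0,"dx":0.1,"dy":0,"dz":0.1,"hand":1},
    {"ax":0,"ay":0,"az":0,"dx":0.15,"dy":0,"dz":0.4,"hand":1},
    {"ax":0,"ay":0,"az":0,"dx":0.15,"dy":0,"dz":0.8,"hand":1},
    {"ax":0,"ay":0,"az":0,"dx":0.15,"dy":0,"dz":1.15,"hand":1},
    {"ax":0,"ay":0,"az":0,"dx":0.15,"dy":0,"dz":1.4,"hand":1},
    {"ax":0,"ay":0,"az":0,"dx":0.15,"dy":0,"dz":1.6,"hand":1},
    {"ax":0,"ay":0,"az":0,"dx":0.15,"dy":0,"dz":1.75,"hand":1},
    {"ax":0,"ay":0,"az":0,"dx":0.15,"dy":0,"dz":1.9,"hand":1},
    {"ax":0,"ay":0,"az":0,"dx":0.15,"dy":0,"dz":2.05,"hand":1},
    {"ax":0,"ay":0,"az":0,"dx":0.15,"dy":0,"dz":2.2,"hand":1}
  ]
}}

```text
clock: 7.45
eef_pos: [555.0, 127.9, 248.8]
tool_rot: [3.141, -0.0, 1.457]
force: [0.1, 0.5, -5.6]
width: 23.4
gripper_force: 59.6
```

{"fn": "send_rows", "kwargs": {
  "series": [
    {"ax":0,"ay":0,"az":0,"dx":0,"dy":0,"dz":0.15,"hand":1},
    {"ax":0,"ay":0,"az":0,"dx":0,"dy":0,"dz":0.3,"hand":1},
    {"ax":0,"ay":0,"az":0,"dx":0,"dy":0,"dz":0.45,"hand":1},
    {"ax":0,"ay":0,"az":0,"dx":0,"dy":0,"dz":0.6,"hand":1},
    {"ax":0,"ay":0,"az":0,"dx":0,"dy":0,"dz":0.75,"hand":1},
    {"ax":0,"ay":0,"az":0,"dx":0,"dy":0,"dz":0.9,"hand":1},
    {"ax":0,"ay":0,"az":0,"dx":0,"dy":0,"dz":1.05,"hand":1},
    {"ax":0,"ay":0,"az":0,"dx":0,"dy":0,"dz":1.2,"hand":1},
    {"ax":0,"ay":0,"az":0,"dx":0,"dy":0,"dz":1.3,"hand":1},
    {"ax":0,"ay":0,"az":0,"dx":0,"dy":0,"dz":1.3,"hand":1}
  ]
}}

```text
clock: 8.45
eef_pos: [555.0, 128.0, 235.8]
tool_rot: [3.141, -0.0, 1.457]
force: [0.8, -0.7, -4.5]
width: 23.3
gripper_force: 59.7
```

{"fn": "send_rows", "kwargs": {
  "series": [
    {"ax":0,"ay":0,"az":0,"dx":0,"dy":0,"dz":0.1,"hand":1},
    {"ax":0,"ay":0,"az":0,"dx":0,"dy":0,"dz":0.3,"hand":1},
    {"ax":0,"ay":0,"az":0,"dx":0,"dy":0,"dz":0.5,"hand":1},
    {"ax":0,"ay":0,"az":0,"dx":0,"dy":0,"dz":0.7,"hand":1},
    {"ax":0,"ay":0,"az":0,"dx":0,"dy":0,"dz":0.9,"hand":1},
    {"ax":0,"ay":0,"az":0,"dx":0,"dy":0,"dz":1.1,"hand":1},
    {"ax":0,"ay":0,"az":0,"dx":0,"dy":0,"dz":1.3,"hand":1},
    {"ax":0,"ay":0,"az":0,"dx":0,"dy":0,"dz":1.45,"hand":1},
    {"ax":0,"ay":0,"az":0,"dx":0,"dy":0,"dz":1.5,"hand":1},
    {"ax":0,"ay":0,"az":0,"dx":0,"dy":0,"dz":1.5,"hand":1}
  ]
}}

```text
clock: 9.45
eef_pos: [555.1, 128.0, 220.9]
tool_rot: [3.141, -0.0, 1.457]
force: [1.0, 1.9, -2.7]
width: 23.6
gripper_force: 59.8
```

{"fn": "send_rows", "kwargs": {
  "series": [
    {"ax":0,"ay":0,"az":0,"dx":0,"dy":0,"dz":0.1,"hand":1},
    {"ax":0,"ay":0,"az":0,"dx":0,"dy":0,"dz":0.3,"hand":1},
    {"ax":0,"ay":0,"az":0,"dx":0,"dy":0,"dz":0.5,"hand":1},
    {"ax":0,"ay":0,"az":0,"dx":0,"dy":0,"dz":0.7,"hand":1},
    {"ax":0,"ay":0,"az":0,"dx":0,"dy":0,"dz":0.9,"hand":1},
    {"ax":0,"ay":0,"az":0,"dx":0,"dy":0,"dz":1.1,"hand":1},
    {"ax":0,"ay":0,"az":0,"dx":0,"dy":0,"dz":1.3,"hand":1},
    {"ax":0,"ay":0,"az":0,"dx":0,"dy":0,"dz":1.4,"hand":1},
    {"ax":0,"ay":0,"az":0,"dx":0,"dy":0,"dz":1.4,"hand":1},
    {"ax":0,"ay":0,"az":0,"dx":0,"dy":0,"dz":1.4,"hand":1}
  ]
}}

```text
clock: 10.45
eef_pos: [555.0, 128.0, 206.9]
tool_rot: [3.141, -0.0, 1.457]
force: [1.1, 1.0, -1.1]
width: 23.7
gripper_force: 60.1
```

```bash
python3 - <<'E'
from h import *
f=[];z=[]
for i in range(10):
    get_image('top'); s=read_state(); f.append(s['force']); z.append(s['eef_pos'])
print(np.mean(f,0),np.std(f,0),np.mean(z,0))
E
```

```text
[ 0.96726384  1.75274481 -1.25451632] [0.47738705 0.40358659 0.47592215] [555.05035794 127.96777734 206.93444024]
```

{"fn": "send_rows", "kwargs": {
  "series": [
    {"ax":0,"ay":0,"az":0,"dx":0.02,"dy":0,"dz":0.1,"hand":1},
    {"ax":0,"ay":0,"az":0,"dx":0.04,"dy":0,"dz":0.25,"hand":1},
    {"ax":0,"ay":0,"az":0,"dx":0.06,"dy":0,"dz":0.4,"hand":1},
    {"ax":0,"ay":0,"az":0,"dx":0.08,"dy":0,"dz":0.55,"hand":1},
    {"ax":0,"ay":0,"az":0,"dx":0.1,"dy":0,"dz":0.7,"hand":1},
    {"ax":0,"ay":0,"az":0,"dx":0.1,"dy":0,"dz":0.8,"hand":1},
    {"ax":0,"ay":0,"az":0,"dx":0.1,"dy":0,"dz":0.85,"hand":1},
    {"ax":0,"ay":0,"az":0,"dx":0.1,"dy":0,"dz":0.85,"hand":1}
  ]
}}

```text
clock: 11.75
eef_pos: [555.0, 128.3, 198.2]
tool_rot: [-3.141, 0.001, 1.456]
force: [1.2, -1.0, 0.6]
width: 23.2
gripper_force: 60.2
```

```bash
cat > av.py <<'E'
from h import *
f=[];z=[]
for i in range(25):
    im=get_image('scene'); s=read_state(); f.append(s['force']); z.append(s['eef_pos'])
print(s['clock'],np.mean(f,0),np.std(f,0),np.mean(z,0))
cv2.imwrite('pics/av.png',cv2.resize(im['pixels'][190:310,330:450,::-1],(600,600),interpolation=cv2.INTER_CUBIC))
E
python3 av.py
```

```text
13.0 [ 0.71657199 -3.13923842 -0.39209321] [0.4329355  1.01307841 0.57802346] [555.02979525 128.39077749 198.29479361]
```

View pics/av.png

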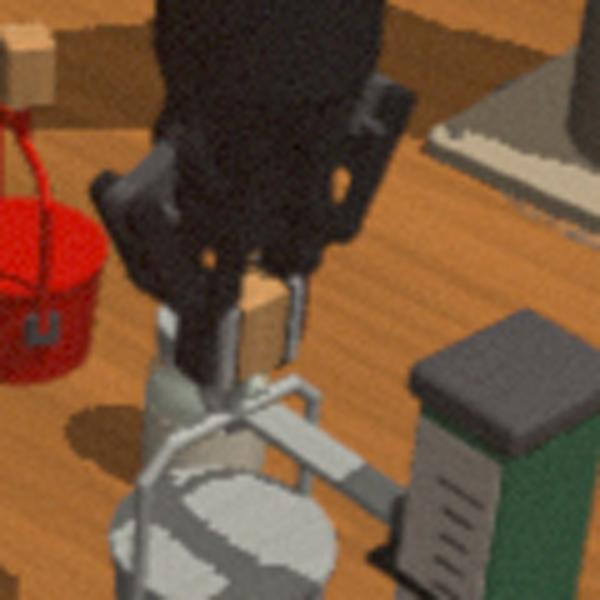

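The bar lies in the V at (240,410) in the crop. The side force shows I shifted slightly too far, so I'll back off and lower the last bit.

{"fn": "send_rows", "kwargs": {
  "series": [
    {"ax":0,"ay":0,"az":0,"dx":-0.02,"dy":0,"dz":0.03,"hand":1},
    {"ax":0,"ay":0,"az":0,"dx":-0.04,"dy":0,"dz":0.08,"hand":1},
    {"ax":0,"ay":0,"az":0,"dx":-0.06,"dy":0,"dz":0.13,"hand":1},
    {"ax":0,"ay":0,"az":0,"dx":-0.06,"dy":0,"dz":0.18,"hand":1},
    {"ax":0,"ay":0,"az":0,"dx":-0.06,"dy":0,"dz":0.2,"hand":1},
    {"ax":0,"ay":0,"az":0,"dx":-0.06,"dy":0,"dz":0.2,"hand":1}
  ]
}}

```text
clock: 13.6
eef_pos: [555.0, 128.4, 196.3]
tool_rot: [3.141, -0.0, 1.457]
force: [1.4, -3.4, 0.0]
width: 23.3
gripper_force: 60.2
```

```bash
python3 av.py
```

```text
14.85 [ 0.89923062 -3.40282305  0.04558281] [0.38155695 0.68105168 0.50905345] [555.01236308 128.4007428  196.35700931]
```

{"fn": "send_rows", "kwargs": {
  "series": [
    {"ax":0,"ay":0,"az":0,"dx":-0.03,"dy":0,"dz":0,"hand":1},
    {"ax":0,"ay":0,"az":0,"dx":-0.05,"dy":0,"dz":0,"hand":1},
    {"ax":0,"ay":0,"az":0,"dx":-0.05,"dy":0,"dz":0,"hand":1},
    {"ax":0,"ay":0,"az":0,"dx":-0.05,"dy":0,"dz":0,"hand":1}
  ]
}}

```text
clock: 15.25
eef_pos: [555.0, 128.3, 196.4]
tool_rot: [3.141, -0.001, 1.457]
force: [0.5, -1.4, 0.5]
width: 23.1
gripper_force: 60.2
```

```bash
python3 av.py
```

```text
16.5 [ 1.30571643  0.23623478 -0.02745844] [0.45020371 1.13934797 0.47438406] [554.98933867 128.1848571  196.38837654]
```

{"fn": "send_rows", "kwargs": {
  "series": [
    {"ax":0,"ay":0,"az":0,"dx":0,"dy":0.02,"dz":0,"hand":1},
    {"ax":0,"ay":0,"az":0,"dx":0,"dy":0.02,"dz":0,"hand":1},
    {"ax":0,"ay":0,"az":0,"dx":0,"dy":0.02,"dz":0,"hand":0.72},
    {"ax":0,"ay":0,"az":0,"dx":0,"dy":0.02,"dz":0,"hand":0.7},
    {"ax":0,"ay":0,"az":0,"dx":0,"dy":0.02,"dz":0,"hand":0.68},
    {"ax":0,"ay":0,"az":0,"dx":0,"dy":0.02,"dz":0,"hand":0.64},
    {"ax":0,"ay":0,"az":0,"dx":0,"dy":0.02,"dz":0,"hand":0.58},
    {"ax":0,"ay":0,"az":0,"dx":0,"dy":0.02,"dz":0,"hand":0.5},
    {"ax":0,"ay":0,"az":0,"dx":0,"dy":0.02,"dz":0,"hand":0.4},
    {"ax":0,"ay":0,"az":0,"dx":0,"dy":0.02,"dz":0,"hand":0.3}
  ]
}}

```text
clock: 17.5
eef_pos: [555.1, 127.7, 196.3]
tool_rot: [3.142, 0.0, 1.457]
force: [-0.2, 0.7, -0.3]
width: 59.9
gripper_force: 0.0
```

```bash
python3 to.py 553 128 300 1.457; python3 - <<'E'
from h import *
A=[]
for i in range(12):
    im=get_image('scene'); A.append(im['pixels'][230:330,330:430,::-1])
r=lambda p:cv2.resize(p,(396,396),interpolation=cv2.INTER_CUBIC)
cv2.imwrite('pics/rel.png',np.hstack([r(A[0]),r(A[-1])]))
E
```

```text
clock 17.5 pos [555.1  127.73 196.32] rpy [3.14 0.   1.46] F [-0.24  0.75 -0.27] w 59.894005768028656
shift cm [  0.    -0.21 -10.37] turn [ 0.  0. -0.]
```

View pics/rel.png

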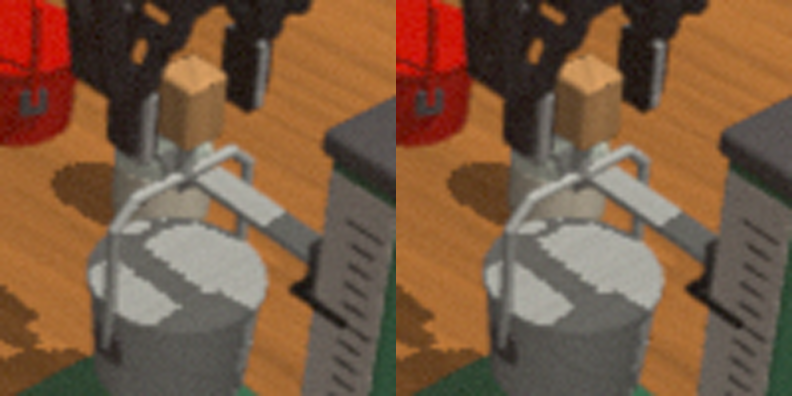

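The pail hangs upright and unchanged between the two frames, and the fingers are clear. I'll retreat straight up, then go over to the button.

{"fn": "send_rows", "kwargs": {
  "series": [
    {"ax":0,"ay":0,"az":0,"dx":0,"dy":0,"dz":-0.2,"hand":0.2},
    {"ax":0,"ay":0,"az":0,"dx":0,"dy":0,"dz":-0.8,"hand":0.15},
    {"ax":0,"ay":0,"az":0,"dx":0,"dy":0,"dz":-2,"hand":0.15},
    {"ax":0,"ay":0,"az":0,"dx":0,"dy":0,"dz":-3.5,"hand":0.15},
    {"ax":0,"ay":0,"az":0,"dx":0,"dy":0,"dz":-5,"hand":0.15},
    {"ax":0,"ay":0,"az":0,"dx":0,"dy":0,"dz":-6.5,"hand":0.15},
    {"ax":0,"ay":0,"az":0,"dx":0,"dy":0,"dz":-8,"hand":0.15},
    {"ax":0,"ay":0,"az":0,"dx":0,"dy":0,"dz":-9.5,"hand":0.15},
    {"ax":0,"ay":0,"az":0,"dx":0,"dy":0,"dz":-10.6,"hand":0.5},
    {"ax":0,"ay":0,"az":0,"dx":0,"dy":0,"dz":-11,"hand":1}
  ]
}}

```text
clock: 19.1
eef_pos: [555.8, 128.0, 308.2]
tool_rot: [3.139, -0.001, 1.457]
force: [0.2, -0.5, -0.2]
width: 44.6
gripper_force: 0.0
```

```bash
python3 to.py 438.2 261 300 1.457
```

```text
clock 19.1 pos [555.78 128.04 308.24] rpy [ 3.14 -0.    1.46] F [ 0.24 -0.52 -0.21] w 44.636833485573824
shift cm [ 11.87 -13.2    0.8 ] turn [ 0. -0. -0.]
```

{"fn": "send_rows", "kwargs": {
  "series": [
    {"ax":0,"ay":0,"az":0,"dx":0.6,"dy":-0.7,"dz":0,"hand":1},
    {"ax":0,"ay":0,"az":0,"dx":2,"dy":-2.3,"dz":0,"hand":1},
    {"ax":0,"ay":0,"az":0,"dx":4,"dy":-4.5,"dz":0,"hand":1},
    {"ax":0,"ay":0,"az":0,"dx":6,"dy":-6.7,"dz":0,"hand":1},
    {"ax":0,"ay":0,"az":0,"dx":8,"dy":-8.9,"dz":0,"hand":1},
    {"ax":0,"ay":0,"az":0,"dx":10,"dy":-11.1,"dz":0,"hand":1},
    {"ax":0,"ay":0,"az":0,"dx":11.4,"dy":-12.7,"dz":0,"hand":1},
    {"ax":0,"ay":0,"az":0,"dx":11.9,"dy":-13.2,"dz":0.3,"hand":1},
    {"ax":0,"ay":0,"az":0,"dx":11.9,"dy":-13.2,"dz":2,"hand":1},
    {"ax":0,"ay":0,"az":0,"dx":11.9,"dy":-13.2,"dz":4,"hand":1}
  ]
}}

```text
clock: 20.1
eef_pos: [437.8, 260.9, 265.8]
tool_rot: [3.14, -0.0, 1.457]
force: [0.6, 0.0, 0.1]
width: 0.0
gripper_force: 0.0
```

{"fn": "send_rows", "kwargs": {
  "series": [
    {"ax":0,"ay":0,"az":0,"dx":0,"dy":0,"dz":3,"hand":1},
    {"ax":0,"ay":0,"az":0,"dx":0,"dy":0,"dz":6,"hand":1},
    {"ax":0,"ay":0,"az":0,"dx":0,"dy":0,"dz":9,"hand":1},
    {"ax":0,"ay":0,"az":0,"dx":0,"dy":0,"dz":12,"hand":1},
    {"ax":0,"ay":0,"az":0,"dx":0,"dy":0,"dz":14.5,"hand":1},
    {"ax":0,"ay":0,"az":0,"dx":0,"dy":0,"dz":16.5,"hand":1},
    {"ax":0,"ay":0,"az":0,"dx":0,"dy":0,"dz":18,"hand":1},
    {"ax":0,"ay":0,"az":0,"dx":0,"dy":0,"dz":19,"hand":1},
    {"ax":0,"ay":0,"az":0,"dx":0,"dy":0,"dz":19.5,"hand":1},
    {"ax":0,"ay":0,"az":0,"dx":0,"dy":0,"dz":19.5,"hand":1}
  ]
}}

```text
clock: 21.1
eef_pos: [437.4, 260.6, 70.8]
tool_rot: [-3.141, 0.001, 1.456]
force: [0.1, -0.5, 0.3]
width: 0.2
gripper_force: 0.0
```

```bash
python3 to.py 438.2 261 40 1.457; python3 - <<'E'
from h import *
A=get_image('scene')['pixels'][:,:,::-1]
cv2.imwrite('pics/btn.png',cv2.resize(A[230:380,370:520],(600,600),interpolation=cv2.INTER_CUBIC))
E
```

```text
clock 21.1 pos [437.41 260.6   70.82] rpy [-3.14  0.    1.46] F [ 0.13 -0.54  0.32] w 0.2334615980493171
shift cm [0.05 0.08 3.08] turn [-0.  0. -0.]
```

View pics/btn.png

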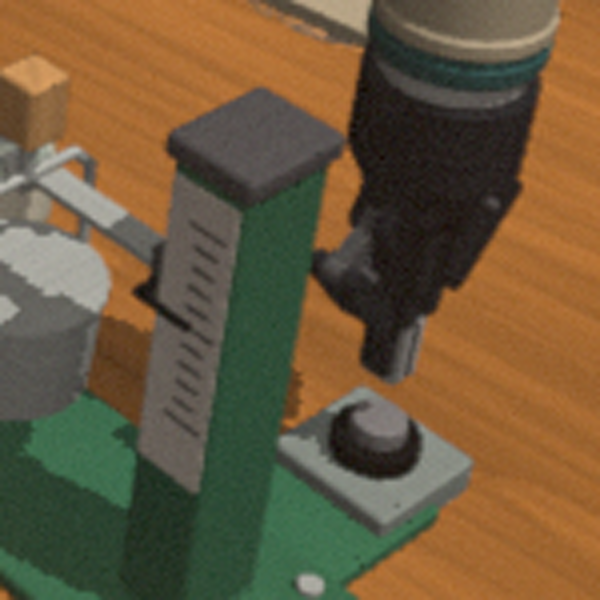

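The fingertips (385,378) are right above the button (383,420). Pressing gently.

{"fn": "send_rows", "kwargs": {
  "series": [
    {"ax":0,"ay":0,"az":0,"dx":0,"dy":0,"dz":0.7,"hand":1},
    {"ax":0,"ay":0,"az":0,"dx":0,"dy":0,"dz":1.4,"hand":1},
    {"ax":0,"ay":0,"az":0,"dx":0,"dy":0,"dz":2.0,"hand":1},
    {"ax":0,"ay":0,"az":0,"dx":0,"dy":0,"dz":2.4,"hand":1},
    {"ax":0,"ay":0,"az":0,"dx":0,"dy":0,"dz":2.6,"hand":1},
    {"ax":0,"ay":0,"az":0,"dx":0,"dy":0,"dz":2.8,"hand":1},
    {"ax":0,"ay":0,"az":0,"dx":0,"dy":0,"dz":2.95,"hand":1},
    {"ax":0,"ay":0,"az":0,"dx":0,"dy":0,"dz":3.1,"hand":1},
    {"ax":0,"ay":0,"az":0,"dx":0,"dy":0,"dz":3.1,"hand":1}
  ]
}}

```text
clock: 22.05
eef_pos: [437.4, 261.0, 40.4]
tool_rot: [-3.142, 0.0, 1.457]
force: [-0.6, -0.6, 3.1]
width: -0.1
gripper_force: 1.7
```

{"fn": "send_rows", "kwargs": {
  "series": [
    {"ax":0,"ay":0,"az":0,"dx":0,"dy":0,"dz":0.1,"hand":1},
    {"ax":0,"ay":0,"az":0,"dx":0,"dy":0,"dz":0.2,"hand":1},
    {"ax":0,"ay":0,"az":0,"dx":0,"dy":0,"dz":0.3,"hand":1},
    {"ax":0,"ay":0,"az":0,"dx":0,"dy":0,"dz":0.35,"hand":1},
    {"ax":0,"ay":0,"az":0,"dx":0,"dy":0,"dz":0.35,"hand":1}
  ]
}}

```text
clock: 22.55
eef_pos: [437.5, 261.0, 37.9]
tool_rot: [3.141, 0.0, 1.457]
force: [-4.2, -1.5, 15.8]
width: -0.0
gripper_force: 7.8
```

15.8 N with travel stopped means the button is fully down. Coming up.

{"fn": "send_rows", "kwargs": {
  "series": [
    {"ax":0,"ay":0,"az":0,"dx":0,"dy":0,"dz":-0.3,"hand":1},
    {"ax":0,"ay":0,"az":0,"dx":0,"dy":0,"dz":-0.8,"hand":1},
    {"ax":0,"ay":0,"az":0,"dx":0,"dy":0,"dz":-2,"hand":1},
    {"ax":0,"ay":0,"az":0,"dx":0,"dy":0,"dz":-4,"hand":1},
    {"ax":0,"ay":0,"az":0,"dx":0,"dy":0,"dz":-6,"hand":1},
    {"ax":0,"ay":0,"az":0,"dx":0,"dy":0,"dz":-7.5,"hand":1},
    {"ax":0,"ay":0,"az":0,"dx":0,"dy":0,"dz":-8,"hand":1},
    {"ax":0,"ay":0,"az":0,"dx":0,"dy":0,"dz":-8,"hand":1},
    {"ax":0,"ay":0,"az":0,"dx":0,"dy":0,"dz":-8,"hand":1},
    {"ax":0,"ay":0,"az":0,"dx":0,"dy":0,"dz":-8,"hand":1}
  ]
}}

```text
clock: 23.55
eef_pos: [437.1, 260.7, 116.1]
tool_rot: [-3.14, 0.001, 1.457]
force: [0.6, -0.4, -0.2]
width: 0.3
gripper_force: 0.0
```

```bash
python3 - <<'E'
from h import *
A=get_image('scene')['pixels'][:,:,::-1]
cv2.imwrite('pics/end.png',cv2.resize(A[200:400,320:520],(600,600),interpolation=cv2.INTER_CUBIC))
s=read_state();print(s['clock'],s['force'],s['eef_pos'])
E
```

```text
23.6 [ 0.7733036  -0.01031581  0.63101221] [437.07975269 260.74215435 116.09370774]
```

View pics/end.png

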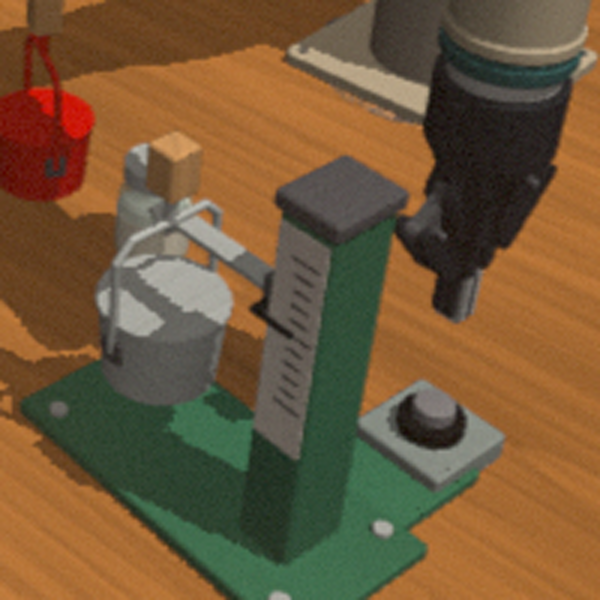

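The pail hangs in the hook at (170,215), the button is up at (435,410), and the arm is clear.

```bash
python3 -c "
from cell import finish_job
print(finish_job())"
```

```text
the job is handed in; nothing more can be done
None
```

The larger pail is hanging free and still in the scale's hook, the hold button was pressed fully down and has come up again, and the job is handed in (no verdict was returned).

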